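Hold the belt sander's tensioner down for a belt change

TASK

Get the bench belt sander ready for a new belt: pull its hinged guard down by the bar handle on top until it lies fully open, then press the sprung tensioner arm behind it down by its thumb plate, past the last click of its ratchet, to the bottom of its travel. Finish while still holding it there with the fingers, so that your push and not the pawl carries the spring while the belt is slipped on. Leave the loose things round the sander alone.

Things in the scene. Friction and masses are not known exactly. Their poses are not given: they have to be found in the camera images.
- belt_sander: Grey bench belt sander, belt off, fixed to the bench; place and yaw vary. Origin: bench height, under the middle of its frame plate's front face. Its x points from the guarded front into the machine, y to the left, z up; (x, y, z) below are mm in this frame. Frame plate: x 0 to 8, y -150 to 85, 165 high where y > -10, 205 high where y < -30. Base 300 wide (y), motor behind the plate.
- guard_hinge (a point): Middle of the guard's hinge line, fixed at (-80, -13.5, 46); the line runs along the sander's y. The guard is one bent grey sheet, 283 mm wide: a front 170 mm high above the hinge, and a flat hood 94 mm deep that runs back from its top edge over the tensioner arm.
- guard_handle (a point): Middle of the handle bar on the guard's hood; moves with it. Bar 10 mm thick, 116 long, along the sander's y, on two end posts 97 apart inside; axis 34 mm above the hood's top, 29 mm of room under it. Guard closed: at (-60, -13.5, 252), 207 mm from the hinge line; 71 mm of flat hood lie behind the bar, so it can be hooked from behind or gripped from above.
- guard (a joint): Guard opening in rad: 0 closed (front upright), 1.54 fully open: lying level towards the robot, 46 mm above the bench, reaching 290 mm out from the frame plate, hood standing up. Starts between 0 and 0.1. Pulling it takes about 3 N. Up to 0.2 it stays where it is left; beyond 0.45 it sinks fully open by itself in 1 to 3 s, damped.
- thumb_plate (a point): Middle of the upper face of the arm's thumb plate; moves with the arm. Ribbed steel, 42 mm (x) by 35 mm (along the arm), 5 thick, at the arm's free left end beyond the idler wheel. At rest at (-29, 88, 196), sloping up to the left by 0.30 rad; at the bottom of its travel at (-29, 97, 123), sloping down to the left by 0.22 rad. Under the hood until the guard is open.
- tension_joint (a joint): Angle of the tensioner arm in rad: 0 at rest, grows as the thumb plate goes down, 0.52 against its stop. Pivot axis along the sander's x at y = -45, z = 142, the plate's middle 143 mm from it. Push at the plate: 7 N to start, 12 N at the bottom, 5 N more at most before a click. Ratchet clicks at 0.14, 0.28 and 0.42; let go, the arm springs back only to the last click passed.
- tension_arm: The sprung steel arm, bar 20 mm high, with an idler wheel (aluminium, 50 mm across, 26 wide, axle 90 mm from the pivot), the thumb plate, and a toothed ratchet sector on its right. Origin at its pivot. Free from above once the guard is open.
- pawl: Small sprung steel slider right of the arm's pivot that clicks over the sector's teeth and keeps the arm from springing back; origin at the arm's pivot. It works by itself and need not be touched.
- tape_measure: Bystander: tape measure lying flat, 66x83x36 mm, 150 to 250 mm left of the sander's middle. Origin under its middle.
- wax_tin: Bystander: round wax tin, 78 mm across, 36 mm high, on the sander's left. Origin under its middle.
- alu_adapter: Bystander: turned aluminium spindle adapter, 64 mm across, 39 mm high, on the sander's right. Origin under its middle.

How it is judged:
By the outcome, as a careful person would: the job done as asked, in the order asked, and still so for the second after the job is handed in, while the arm keeps its last pose, push and grip.
It also fails if it takes over 45 s, if anything falls off the work surface, if the arm or the gripper's body presses on something with over 40 N, if the wrist force passes 120 N, or if a joint passes its speed limit or range.

ROBOT

A 6-joint arm with a two-finger parallel gripper is mounted at the origin on a cart in front of the work surface, level with it; the furniture and walls round the work are solid. World frame = base frame: x ahead of the robot, y to its left, z up, the work surface at z = 0. Lengths are in m, angles in rad, forces in N, time in s.
With the tool pointing down it reaches from about 0.275 to 0.75 m from the base axis. Payload 10.2 kg.
Tool frame: the origin (TCP) lies midway between the tips of the shut fingers; the grasp point (between the pads) lies 19 mm behind it; z points along the fingers, y is the direction in which the jaws open and shut (so a half turn about z gives the same grasp; the last joint's range is limited). The gripper opens to 88 mm and grips with 3 to 60 N. Pads are 18 mm wide; open, the fingers measure 123 mm over their backs; the gripper's body (75 mm by 187 mm) begins 45 mm behind the grasp point.
Start: joints at [1.07, 0.313, 1.498, -0, 1.331, -0.223], TCP at [0.144, 0.505, 0.239] pointing down, gripper open.
Joint ranges: [-2.94, 2.94], [-0.97, 2.17], [0.19, 2.56], [-1.23, 4.37], [0.02, 3.11], [-2.88, 2.88]. Speed limits (rad/s): [2.39, 2.39, 3.01, 3.14, 3.14, 3.14].

INTERFACE

Orientations are given as a rotation vector (axis times angle).
In Python, from workcell import ctrl, eyes gives the robot as it stands. The module is installed in compiled form; this text tells all that it offers.
- The arm moves only by the tool jog_arm, never from a script. Its argument "increments" is one flat list of numbers, 6 for each row, row after row: the shift along the tool's x, y, z normalised to -1 to 1, where 1 is 50 cm, then the turn, a rotation vector about the tool's x, y, z normalised to -1 to 1, where 1 is 2 pi rad. A call has 1 to 12 rows; each row is the pose to reach, as a shift and turn from the pose commanded when the call began, along the tool's axes at that moment, turning the shorter way round; what a row does not reach only later rows make up. A row lasts 1/12 s, in which the tool goes at most 41.7 mm and 7.16 degrees, less where a joint would pass 70% of its speed; a pose out of reach is approached as far as the arm can. A call with a number of a shift or a turn outside -1 to 1 is refused whole. A call with a gripper value outside its range is refused whole. "jaw" is the opening, from 0 (shut) to 1 (fully open), set as the call begins (left out, the last holds). The fingers move at their own pace and stop on an object; "squeeze" is the grip in N (left out, the last holds). Time passes only in rows, so rows that repeat a pose let the fingers close. It gives the time, the measured TCP pose, the force and the opening at its end, in the units of the state.
- ctrl.observe(): the state, without advancing time (a new reading comes with each control period).
- eyes.capture(name): name is "scene" or "top"; returns the picture (480x640x3 uint8, red, green, blue); there is no depth.
- eyes.get_calibration(name): a dict with "fx", "fy", "cx", "cy" (pixels), "rvec" (rotation vector, rad) and "tvec" (3), from world to camera coordinates, as OpenCV has them. Camera axes: x right, y down, z forward; pixel columns grow to the right and rows downward; lengths in m; the calibration is good to about 2 mm. A picture is of the moment at which its call begins. get_calibration takes no time and is no camera call.
- ctrl.close_job(): hands the job in, once; it reports no verdict.
The state is a dict: "clock": time; "joints": joint angles; "joint_vel": joint speeds; "tau": joint torques, N m; "position": TCP position; "eef_rot": TCP orientation; "ft_force": force on the tool from outside, world axes, zero at the start; "ft_torque": the same for the moment, N m; "grip_width": opening from 0.0 (shut) to 1.0 (fully open).
Only numpy, scipy, OpenCV 4.12 (cv2) and the standard library are available. Lean on these libraries where they do the work, as an engineer would, in place of code of your own. Each camera call takes 0.05 s, during which the arm holds its last target.

## Working session

There is one attempt and no reset: what is moved stays moved. The work goes in short steps, Python scripts to look and compute and a tool call to move; the robot and the scene stay as the last step left them, time stands still between calls to the robot, and variables do not carry over. Pictures are saved under pics/ and viewed, and the job is handed in when it is done.

Besides the shell and the picture viewer there is one more tool, called after ">>>" as a command line: name --argument value ..., lists and objects as JSON in quotes. jog_arm: Moves the arm, as the interface text tells. Its arguments: {"type":"object","properties":{"increments":{"type":"array"},"jaw":{"type":"number"},"squeeze":{"type":"number"}},"required":["increments"]}

```bash
mkdir -p pics; ls; python3 - <<'E'
from workcell import ctrl, eyes
import cv2
for n in ("scene","top"):
    im=eyes.capture(n); cv2.imwrite(f"pics/{n}0.png",im[:,:,::-1]); c=eyes.get_calibration(n); print(n,c)
s=ctrl.observe(); print(s)
E
```

```text
pics
scene {'fx': 592.5930479854786, 'fy': 592.5930479854786, 'cx': 318.9160554039107, 'cy': 237.87034869430053, 'rvec': array([ 1.8539918 , -1.10111839,  0.66394744]), 'tvec': array([-0.20965834,  0.41715529,  0.94271206])}
top {'fx': 607.6886987994545, 'fy': 607.6886987994545, 'cx': 317.6780175553827, 'cy': 238.66767171736575, 'rvec': array([ 1.6658882 , -2.35443686,  0.45764671]), 'tvec': array([0.25661849, 0.56058449, 1.36405729])}
{'clock': 0.1, 'joints': array([ 1.06962011e+00,  3.13390754e-01,  1.49833009e+00,  4.69217772e-05,
        1.33103054e+00, -2.23390843e-01]), 'joint_vel': array([ 1.38888840e-03, -1.94282582e-03, -3.21329004e-03, -8.35472392e-05,
       -8.62543100e-04,  4.36849022e-04]), 'tau': array([ 3.51993527e-03, -4.02812934e+01, -2.52642632e+01,  6.96113077e-02,
        3.42422258e-02, -3.99410851e-05]), 'position': array([0.14385902, 0.50468207, 0.23823167]), 'eef_rot': array([-4.34897227e-01, -3.11088704e+00,  1.67637118e-03]), 'ft_force': array([-0.03648817,  0.11250849,  0.44276716]), 'ft_torque': array([-0.00531199,  0.04653237, -0.00789165]), 'grip_width': 1.0038559560825324}
```

View pics/scene0.png

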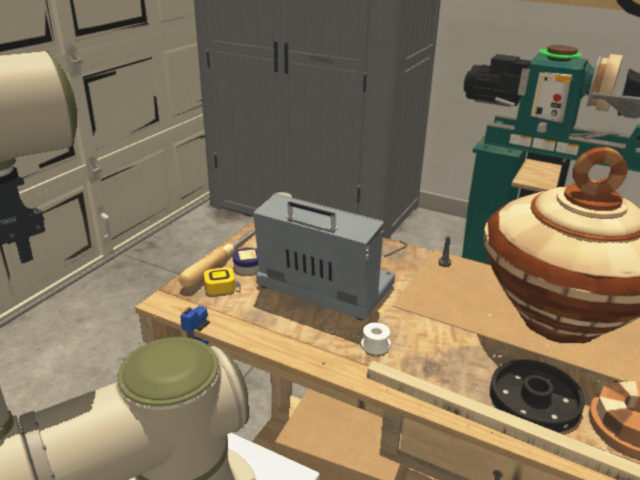

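View pics/top0.png

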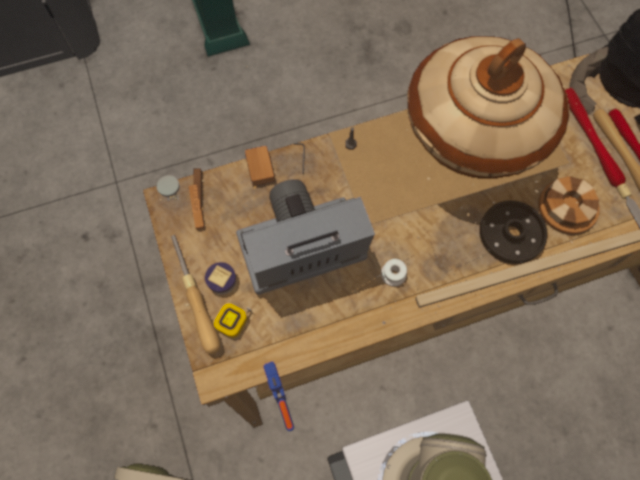

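The scene view shows the grey sander with its guard closed and the handle at about (312,215). The top view has the handle at about (314,243). I'll zoom in to get accurate corners.

```bash
python3 - <<'E'
import cv2
a=cv2.imread("pics/scene0.png")[185:325,235:415]; cv2.imwrite("pics/s0z.png",cv2.resize(a,None,fx=4.2,fy=4.2,interpolation=cv2.INTER_CUBIC))
a=cv2.imread("pics/top0.png")[170:310,225:405]; cv2.imwrite("pics/t0z.png",cv2.resize(a,None,fx=4.2,fy=4.2,interpolation=cv2.INTER_CUBIC))
E
```

```text
(no output)
```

View pics/s0z.png

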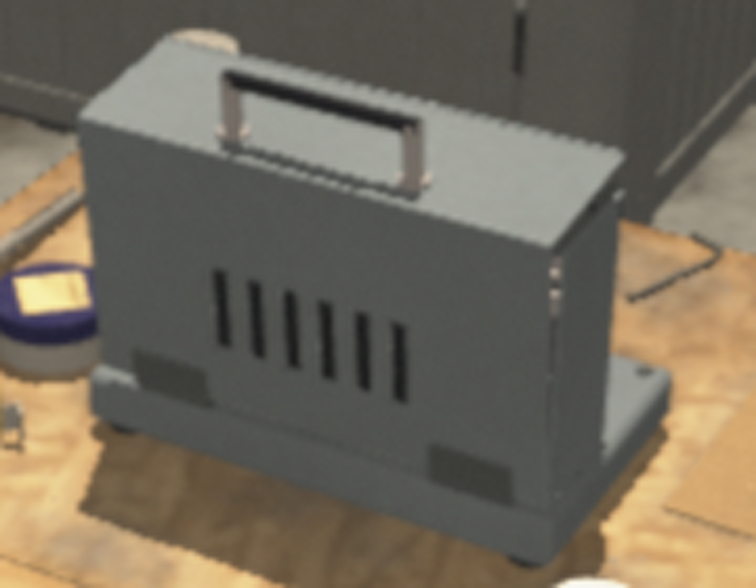

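View pics/t0z.png

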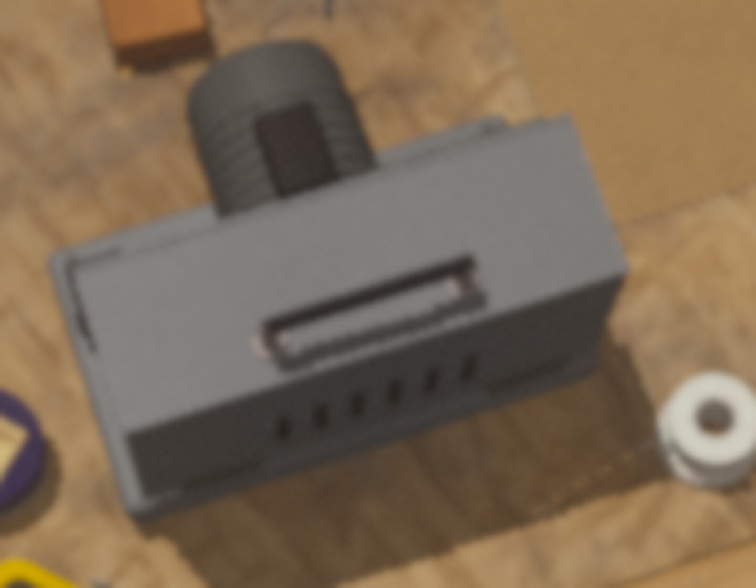

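```bash
cat > h.py <<'E'
import numpy as np, cv2
from workcell import ctrl, eyes
K={n:eyes.get_calibration(n) for n in("scene","top")}
def cam(n):
    c=K[n];R=cv2.Rodrigues(c["rvec"])[0];return R,np.array(c["tvec"]),np.array([[c["fx"],0,c["cx"]],[0,c["fy"],c["cy"]],[0,0,1]])
def tri(ps,pt):
    P=[]
    for n in("scene","top"):
        R,t,A=cam(n);P.append(A@np.c_[R,t])
    X=cv2.triangulatePoints(P[0],P[1],np.array(ps,float).T,np.array(pt,float).T);return (X[:3]/X[3]).T
def proj(n,X):
    R,t,A=cam(n);return cv2.projectPoints(np.array(X,float).reshape(-1,3),R,t,A,None)[0][:,0]
def plane(n,p,z):
    R,t,A=cam(n);p=np.atleast_2d(p);d=(np.linalg.inv(A)@np.c_[p,np.ones(len(p))].T).T@R;o=-R.T@t
    return o+d*((z-o[2])/d[:,2])[:,None]
def unz(p,x0,y0,f=4.2): return (np.array(p,float)+.5)/f-.5+[x0,y0]
E
python3 - <<'E'
from h import *
np.set_printoptions(precision=4,suppress=True)
for n in K: R,t,A=cam(n); print(n,-R.T@t)
# FL FR BR BL barL barR
s=unz([(80,118),(553,247),(623,157),(168,40),(228,76),(420,124)],235,185)
t=unz([(130,432),(625,270),(570,115),(80,270),(265,330),(470,263)],225,170)
X=tri(s,t);print(X)
print("rep",np.c_[proj("scene",X)-s,proj("top",X)-t])
print(np.linalg.norm(X[0]-X[1]),np.linalg.norm(X[2]-X[3]),np.linalg.norm(X[1]-X[2]),np.linalg.norm(X[4]-X[5]))
print("plane hood", plane("scene",s[:4],.216),plane("top",t[:4],.216))
print("plane bar", plane("scene",s[4:],.255),plane("top",t[4:],.255))
E
```

```text
scene [-0.4518 -0.4619  0.8302]
top [0.0931 0.2387 1.4748]
[[ 0.5437  0.2242  0.2152]
 [ 0.5446 -0.0539  0.2131]
 [ 0.6347 -0.0551  0.2234]
 [ 0.6347  0.2231  0.2253]
 [ 0.5606  0.1421  0.253 ]
 [ 0.5608  0.0297  0.2531]]
rep [[-0.08    0.026   0.0391 -0.0734]
 [-0.7458  0.2916  0.3812 -0.5975]
 [ 0.1042 -0.043  -0.057   0.086 ]
 [ 0.3537 -0.1225 -0.186   0.3325]
 [-0.5419  0.1894  0.2778 -0.4854]
 [-0.7674  0.2892  0.4011 -0.6506]]
0.2780564884716334 0.2782270519459759 0.09063001473538668 0.11240464385207573
plane hood [[ 0.5426  0.2232  0.216 ]
 [ 0.5418 -0.0567  0.216 ]
 [ 0.6476 -0.05    0.216 ]
 [ 0.6503  0.234   0.216 ]] [[ 0.5433  0.2243  0.216 ]
 [ 0.5425 -0.0519  0.216 ]
 [ 0.638  -0.057   0.216 ]
 [ 0.6393  0.2224  0.216 ]]
plane bar [[0.5585 0.1394 0.255 ]
 [0.5595 0.0273 0.255 ]] [[0.559  0.1432 0.255 ]
 [0.559  0.0314 0.255 ]]
```

The hood is about 10 mm higher at the back, so the guard is already at about 0.09 rad. The yaw is close to 0, the bar's middle is near (0.561, 0.086, 0.253), and the measured sizes match those given (278 of 283 mm wide, 112 of 116 mm for the bar). I'll hook the bar from behind with the fingers shut.

```bash
cat >> h.py <<'E'
from scipy.spatial.transform import Rotation as Ro
def inc(targets,yaw=None,p0=None,r0=None):
    s=ctrl.observe(); p0=s["position"] if p0 is None else np.array(p0); R0=Ro.from_rotvec(s["eef_rot"] if r0 is None else r0)
    for p in targets:
        d=R0.inv().apply(np.array(p)-p0)/.5
        Rt=R0 if yaw is None else Ro.from_rotvec(yaw)
        print(np.round(np.r_[d,(R0.inv()*Rt).as_rotvec()/(2*np.pi)],4).tolist())
E
python3 - <<'E'
from h import *
print(Ro.from_rotvec(ctrl.observe()["eef_rot"]).as_matrix().round(3))
inc([(.25,.45,.34),(.591,.086,.33)],yaw=[0,-np.pi,0])
s=unz([(80,118)],235,185)
print(plane("top",[(395,271),(231,320),(221,278)],.037))
E
```

```text
[[-0.962  0.274 -0.001]
 [ 0.274  0.962 -0.001]
 [ 0.    -0.001 -1.   ]]
[-0.2341, -0.0472, -0.2036, -0.0002, -0.0001, -0.0442]
[-1.0896, -0.5602, -0.1832, -0.0002, -0.0001, -0.0442]
[[ 0.49506615 -0.10739555  0.037     ]
 [ 0.5110679   0.31434709  0.037     ]
 [ 0.62205162  0.30762823  0.037     ]]
```

>>> jog_arm --increments '[-0.2341,-0.0472,-0.2036,0,0,-0.0442,-0.2341,-0.0472,-0.2036,0,0,-0.0442,-0.2341,-0.0472,-0.2036,0,0,-0.0442,-0.2341,-0.0472,-0.2036,0,0,-0.0442,-0.99,-0.5,-0.185,0,0,-0.0442,-0.99,-0.5,-0.185,0,0,-0.0442,-0.99,-0.5,-0.185,0,0,-0.0442,-0.99,-0.5,-0.185,0,0,-0.0442,-0.99,-0.5,-0.185,0,0,-0.0442,-0.99,-0.5,-0.185,0,0,-0.0442,-0.99,-0.5,-0.185,0,0,-0.0442,-0.99,-0.5,-0.185,0,0,-0.0442]' --jaw 0 --squeeze 20

```text
clock: 1.1
position: [0.479, 0.2051, 0.3333]
eef_rot: [-0.0, -3.141, 0.0]
ft_force: [0.4, -0.1, -0.3]
grip_width: 0.113
```

```bash
python3 - <<'E'
from h import *
s=ctrl.observe();print(s["clock"],s["position"],s["joint_vel"].round(2))
inc([(.591,.086,.33)],yaw=[0,-np.pi,0])
E
```

```text
1.1 [0.47901194 0.20512877 0.33329414] [-0.85  0.37 -0.44  0.    0.07 -0.84]
[-0.224, -0.2382, 0.0065, -0.0, -0.0001, -0.0]
```

>>> jog_arm --increments '[-0.224,-0.23,0,0,0,0,-0.224,-0.23,0,0,0,0,-0.224,-0.23,0,0,0,0,-0.224,-0.23,0,0,0,0,-0.224,-0.23,0,0,0,0,-0.224,-0.23,0,0,0,0,-0.224,-0.23,0,0,0,0]'

```text
clock: 1.68
position: [0.5896, 0.0925, 0.3332]
eef_rot: [0.0, -3.141, -0.0]
ft_force: [-0.9, 0.5, -0.8]
grip_width: 0.004
```

```bash
python3 - <<'E'
from h import *
s=ctrl.observe();print(s["clock"],s["position"],s["joint_vel"].round(2))
inc([(.592,.086,.236)],yaw=[0,-np.pi,0])
im=eyes.capture("scene");cv2.imwrite("pics/s1.png",cv2.resize(im[100:325,200:440,::-1],None,fx=3,fy=2.6))
E
```

```text
1.6833 [0.58964687 0.09248124 0.33324282] [ 0.02 -0.02  0.01 -0.   -0.   -0.  ]
[-0.0049, -0.013, 0.1945, 0.0, -0.0001, 0.0]
```

View pics/s1.png

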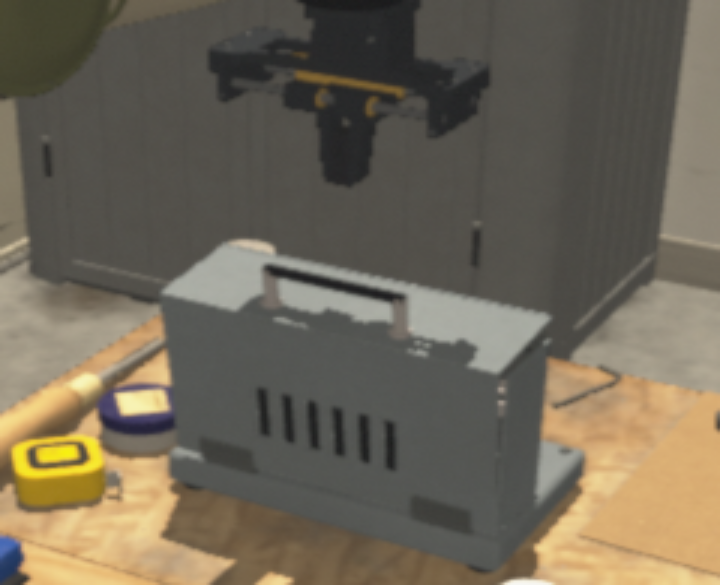

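The shut fingers hang above and behind the bar, at about (345,175) in the crop, with the bar at (335,285). Next I lower them behind it.

>>> jog_arm --increments '[-0.006,-0.012,0.06,0,0,0,-0.006,-0.012,0.12,0,0,0,-0.006,-0.012,0.17,0,0,0,-0.006,-0.012,0.195,0,0,0,-0.006,-0.012,0.195,0,0,0,-0.006,-0.012,0.195,0,0,0]'

```text
clock: 2.23
position: [0.5926, 0.087, 0.2367]
eef_rot: [-0.002, 3.141, 0.0]
ft_force: [-0.1, -0.9, 1.1]
grip_width: 0.005
```

```bash
python3 - <<'E'
from h import *
s=ctrl.observe();print(s["clock"],s["position"],s["ft_force"].round(2))
im=eyes.capture("scene");cv2.imwrite("pics/s2.png",cv2.resize(im[150:300,235:415,::-1],None,fx=4,fy=4,interpolation=cv2.INTER_CUBIC))
E
```

```text
2.2333 [0.59260286 0.08697227 0.23673775] [-0.06 -0.88  1.09]
```

View pics/s2.png

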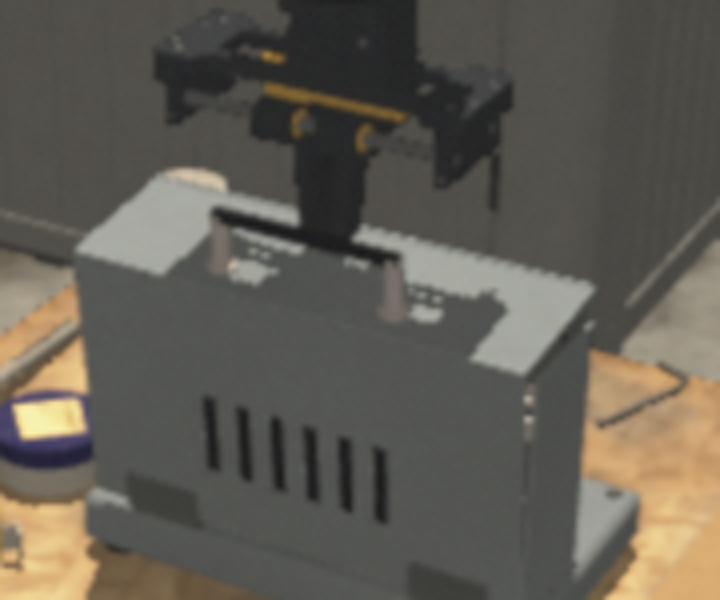

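>>> jog_arm --increments '[0.03,0,0,0,0,0,0.06,0,0.001,0,0,0,0.085,0,0.002,0,0,0,0.11,0,0.004,0,0,0,0.135,0,0.006,0,0,0,0.16,0,0.01,0,0,0,0.185,0,0.015,0,0,0,0.21,0,0.019,0,0,0,0.235,0,0.023,0,0,0,0.25,0,0.027,0,0,0,0.265,0,0.031,0,0,0,0.27,0,0.031,0,0,0]'

```text
clock: 3.28
position: [0.4575, 0.0862, 0.221]
eef_rot: [-0.0, 3.141, -0.0]
ft_force: [0.8, 0.1, -0.2]
grip_width: 0.002
```

```bash
python3 - <<'E'
from h import *
s=ctrl.observe();print(s["clock"],s["position"],s["ft_force"].round(2))
im=eyes.capture("scene");cv2.imwrite("pics/s3.png",cv2.resize(im[150:350,205:415,::-1],None,fx=3,fy=3,interpolation=cv2.INTER_CUBIC))
E
```

```text
3.2833 [0.45746974 0.08618446 0.22101507] [ 0.82  0.09 -0.21]
```

View pics/s3.png

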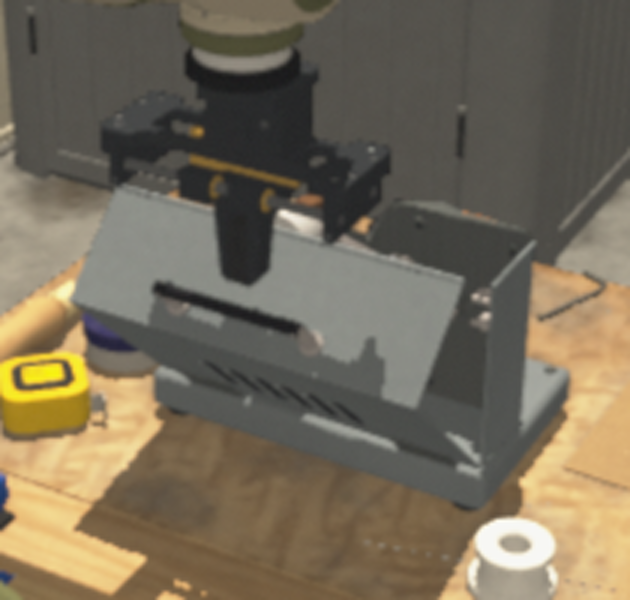

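The guard is past its balance point and sinking, and the bar has left the finger. I lift clear before the hood can lean on it.

>>> jog_arm --increments '[0,0,-0.08,0,0,0,0,0,-0.16,0,0,0,0,0,-0.24,0,0,0,0,0,-0.24,0,0,0,0,0,-0.24,0,0,0,0,0,-0.24,0,0,0,0,0,-0.24,0,0,0,0,0,-0.24,0,0,0,0,0,-0.24,0,0,0,0,0,-0.24,0,0,0,0,0,-0.24,0,0,0,0,0,-0.24,0,0,0]'

```text
clock: 4.33
position: [0.458, 0.086, 0.3404]
eef_rot: [-0.0, -3.141, -0.0]
ft_force: [-0.7, 0.7, -0.4]
grip_width: 0.001
```

>>> jog_arm --increments '[0,0.1,-0.05,0,0,0,0,0.1,-0.05,0,0,0,0,0.1,-0.05,0,0,0,0,0.1,-0.05,0,0,0,0,0.1,-0.05,0,0,0,0,0.1,-0.05,0,0,0,0,0.1,-0.05,0,0,0,0,0.1,-0.05,0,0,0,0,0.1,-0.05,0,0,0,0,0.1,-0.05,0,0,0,0,0.1,-0.05,0,0,0,0,0.1,-0.05,0,0,0]'

```text
clock: 5.33
position: [0.458, 0.1359, 0.3655]
eef_rot: [-0.0, -3.142, 0.0]
ft_force: [-0.1, 0.0, 0.0]
grip_width: 0.008
```

```bash
python3 - <<'E'
from h import *
s=ctrl.observe();print(s["clock"],s["position"],s["ft_force"].round(2))
for n in K:
    im=eyes.capture(n);cv2.imwrite(f"pics/{n}4.png",im[:,:,::-1])
a=cv2.imread("pics/scene4.png");cv2.imwrite("pics/s4z.png",cv2.resize(a[150:350,195:415],None,fx=3.5,fy=3,interpolation=cv2.INTER_CUBIC))
a=cv2.imread("pics/top4.png");cv2.imwrite("pics/t4z.png",cv2.resize(a[170:330,215:405],None,fx=4,fy=3.6,interpolation=cv2.INTER_CUBIC))
E
```

```text
5.3333 [0.458049   0.13593929 0.36546993] [-0.06  0.    0.05]
```

View pics/s4z.png

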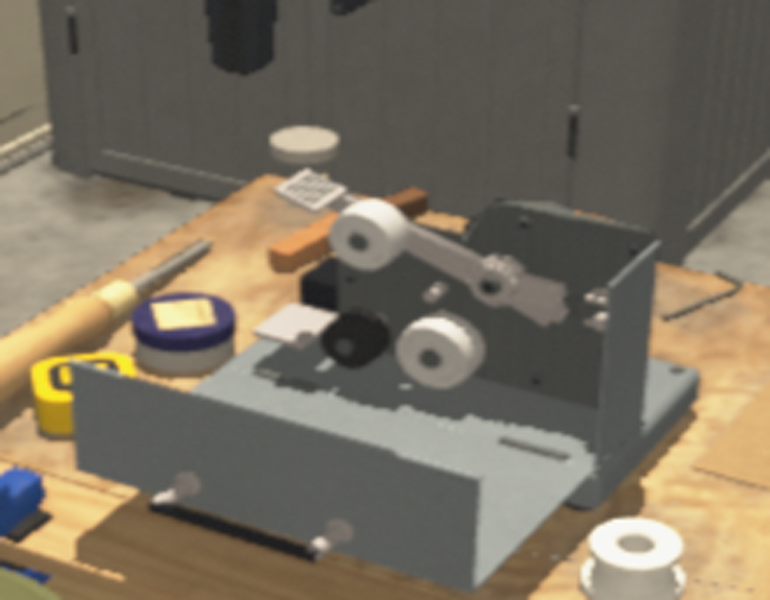

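View pics/t4z.png

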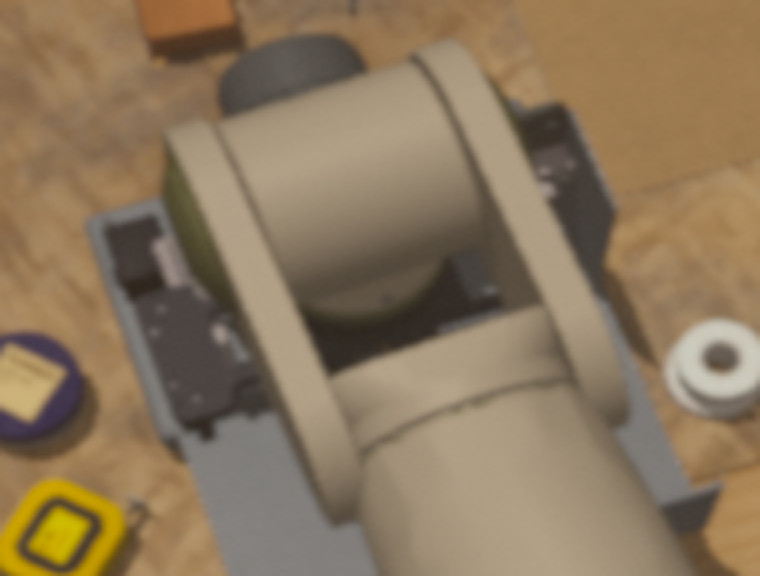

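The guard lies level with its hood standing up. The ribbed thumb plate shows at (310,190) in the scene crop. I'll check both against the given geometry.

```bash
python3 - <<'E'
from h import *
np.set_printoptions(precision=4,suppress=True)
f=lambda p:np.array([(p[0]+.5)/3.5-.5+195,(p[1]+.5)/3-.5+150])
print("plate",plane("scene",[f((310,190))],.196))
print("plate corners",plane("scene",[f((275,190)),f((312,210)),f((345,187)),f((308,170))],.196))
# hood upper edge corners: expected z=46+94=140,x=O-250
print("hoodtop",plane("scene",[f((75,365)),f((478,482))],.140))
print("hoodbottom R",plane("scene",[f((475,588))],.046))
# frame plate right top corner expected (0,-150,205)
print("frame",plane("scene",[f((600,238))],.165), plane("scene",[f((655,242))],.205))
O=np.array([.6395,.0994,0])
for l in([-29,88,196],[-29,97,123],[-250,128,140],[-250,-155,140],[0,85,165]):
    print(l,proj("scene",O+np.array(l)/1000), ((proj("scene",O+np.array(l)/1000)[0]-[194.5,149.5])*[3.5,3]-.5))
E
```

```text
plate [[0.6082 0.1848 0.196 ]]
plate corners [[0.5966 0.2051 0.196 ]
 [0.5801 0.1663 0.196 ]
 [0.6244 0.1671 0.196 ]
 [0.6377 0.2041 0.196 ]]
hoodtop [[ 0.395   0.2249  0.14  ]
 [ 0.3914 -0.0537  0.14  ]]
hoodbottom R [[ 0.3981 -0.0512  0.046 ]]
frame [[0.6863 0.0052 0.165 ]] [[ 0.6295 -0.0556  0.205 ]]
[-29, 88, 196] [[282.7595 212.3698]] [308.4082 188.1094]
[-29, 97, 123] [[279.9554 238.4505]] [298.5938 266.3514]
[-250, 128, 140] [[213.5802 272.2316]] [ 66.2806 367.6949]
[-250, -155, 140] [[331.6336 311.1337]] [479.4675 484.4012]
[0, 85, 165] [[290.2041 219.3765]] [334.4642 209.1296]
```

>>> jog_arm --increments '[-0.08,0.035,0,0,0,0,-0.16,0.07,0,0,0,0,-0.24,0.11,0.04,0,0,0,-0.298,0.128,0.1,0,0,0,-0.298,0.128,0.17,0,0,0,-0.298,0.128,0.23,0,0,0,-0.298,0.128,0.27,0,0,0,-0.298,0.128,0.27,0,0,0,-0.298,0.128,0.27,0,0,0,-0.298,0.128,0.27,0,0,0]'

```text
clock: 6.27
position: [0.6076, 0.2001, 0.2327]
eef_rot: [0.0, 3.138, 0.001]
ft_force: [-0.4, -0.5, 0.2]
grip_width: 0.006
```

```bash
cat > look.py <<'E'
from h import *
import sys
k=sys.argv[1]
s=ctrl.observe();print(s["clock"],s["position"],s["ft_force"].round(2),s["ft_torque"].round(2))
im=eyes.capture("scene");cv2.imwrite(f"pics/s{k}.png",cv2.resize(im[165:295,225:385,::-1],None,fx=4.5,fy=4.5,interpolation=cv2.INTER_CUBIC))
E
python3 look.py 5
```

```text
6.2667 [0.60764642 0.20006751 0.23268113] [-0.4  -0.54  0.21] [0.06 0.04 0.01]
```

View pics/s5.png

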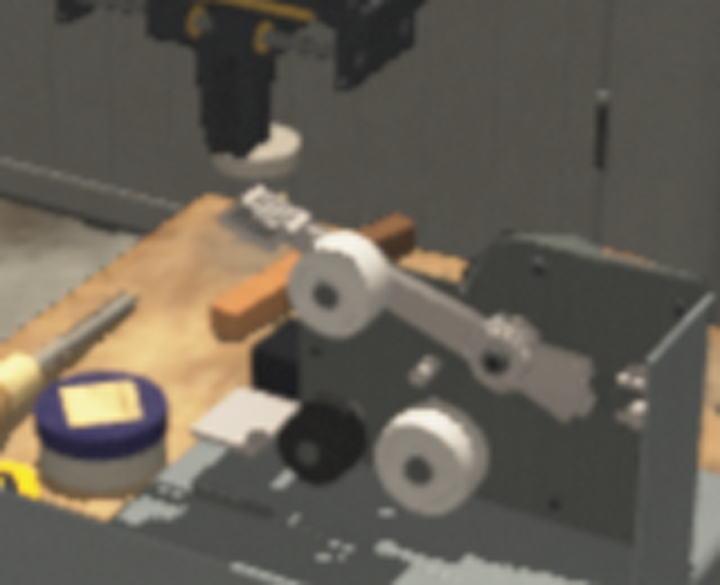

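The fingertips at about (238,150) sit over the plate at (270,210), slightly left of its middle as I intended. Next I press down.

>>> jog_arm --increments '[0,-0.004,0.02,0,0,0,0,-0.004,0.04,0,0,0,0,-0.004,0.055,0,0,0,0,-0.004,0.065,0,0,0,0,-0.004,0.075,0,0,0,0,-0.004,0.085,0,0,0,0,-0.004,0.095,0,0,0,0,-0.004,0.105,0,0,0,0,-0.004,0.115,0,0,0,0,-0.004,0.125,0,0,0,0,-0.004,0.125,0,0,0]'

```text
clock: 7.23
position: [0.6077, 0.1996, 0.1689]
eef_rot: [-0.001, 3.138, 0.005]
ft_force: [0.3, 7.3, 9.4]
grip_width: 0.008
```

```bash
python3 look.py 6
```

```text
7.2333 [0.60767173 0.19955656 0.16887397] [0.28 7.29 9.37] [ 1.11 -0.08  0.02]
```

View pics/s6.png

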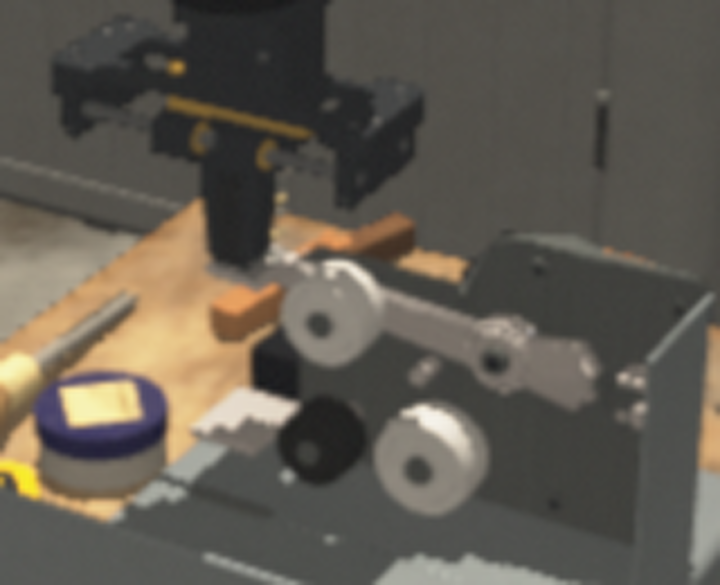

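The plate is moving down and the arm pushes back with 9 N up and 7 N sideways, because the plate drifts left as it turns. I let the tool follow that drift and carry on.

>>> jog_arm --increments '[0,0.004,0.01,0,0,0,0,0.008,0.02,0,0,0,0,0.008,0.03,0,0,0,0,0.008,0.04,0,0,0,0,0.008,0.05,0,0,0,0,0.008,0.06,0,0,0,0,0.008,0.07,0,0,0,0,0.008,0.07,0,0,0]'

```text
clock: 7.95
position: [0.6078, 0.202, 0.1338]
eef_rot: [0.0, 3.139, 0.0]
ft_force: [-0.4, 0.1, 9.3]
grip_width: 0.008
```

```bash
python3 look.py 7
```

```text
7.95 [0.60780747 0.20203156 0.13376536] [-0.37  0.07  9.33] [ 0.01  0.02 -0.  ]
```

View pics/s7.png

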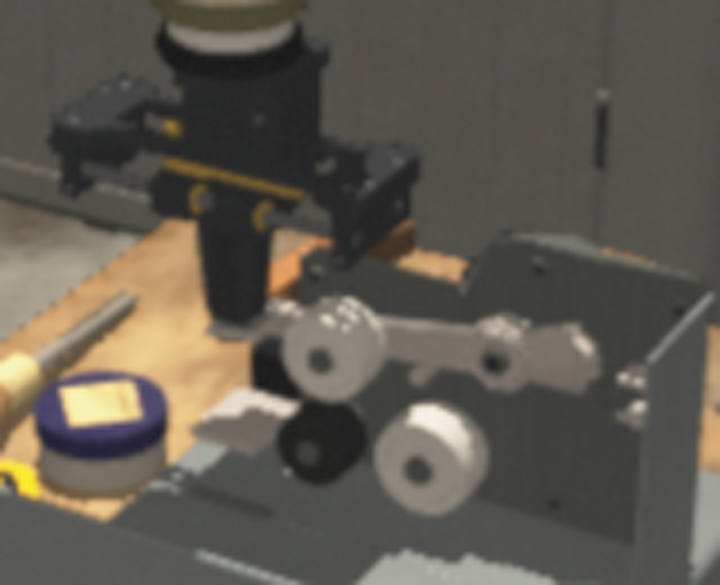

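>>> jog_arm --increments '[0,0,0.006,0,0,0,0,0,0.012,0,0,0,0,0,0.016,0,0,0,0,0,0.016,0,0,0]'

```text
clock: 8.33
position: [0.6078, 0.2015, 0.1263]
eef_rot: [0.0, 3.139, -0.001]
ft_force: [-1.5, -3.1, 11.9]
grip_width: 0.006
```

>>> jog_arm --increments '[0,0,0.003,0,0,0,0,0,0.006,0,0,0,0,0,0.006,0,0,0]'

```text
clock: 8.58
position: [0.6079, 0.2012, 0.1235]
eef_rot: [0.0, 3.139, -0.002]
ft_force: [-2.0, -4.1, 12.3]
grip_width: 0.004
```

>>> jog_arm --increments '[0,0,0.004,0,0,0,0,0,0.004,0,0,0,0,0,0.004,0,0,0]'

```text
clock: 8.83
position: [0.608, 0.2012, 0.123]
eef_rot: [0.0, 3.137, -0.002]
ft_force: [-4.2, -4.9, 19.5]
grip_width: 0.007
```

```bash
python3 look.py 8
```

```text
8.8333 [0.60804925 0.2012077  0.12298256] [-4.16 -4.87 19.51] [-1.11  0.87 -0.08]
```

View pics/s8.png

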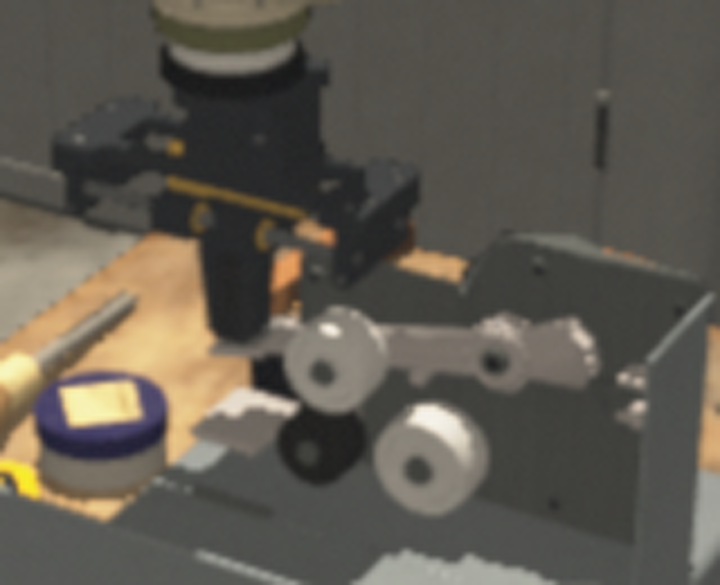

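The push jumped from 12 to 19.5 N with only 0.5 mm of travel at z = 0.123, which points to the stop. I'll check the arm angle from the idler hub in the image.

```bash
python3 - <<'E'
from h import *
O=np.array([.638,.0985,0])
z=lambda X:((proj("scene",X)[0]-[224.5,164.5])*4.5-.5).round(0)
for x in(-45,-40):
  for a in (.30,.30-.42,.30-.47,-.22):
    print(x,round(.3-a,2),z(O+np.array([x,-45+90*np.cos(a),142+90*np.sin(a)])/1000), "pivot",z(O+np.array([x,-45,142])/1000))
im=eyes.capture("scene")[:,:,::-1]
cv2.imwrite("pics/s9.png",cv2.resize(im[215:285,265:365],None,fx=8,fy=8,interpolation=cv2.INTER_CUBIC))
cv2.imwrite("pics/s9full.png",im)
s=ctrl.observe();print(s["position"],s["ft_force"])
E
```

```text
-45 0.0 [325. 297.] pivot [472. 383.]
-45 0.42 [319. 358.] pivot [472. 383.]
-45 0.47 [320. 366.] pivot [472. 383.]
-45 0.52 [322. 373.] pivot [472. 383.]
-40 0.0 [329. 293.] pivot [476. 379.]
-40 0.42 [324. 354.] pivot [476. 379.]
-40 0.47 [325. 361.] pivot [476. 379.]
-40 0.52 [326. 369.] pivot [476. 379.]
[0.60805674 0.20117616 0.12296615] [-4.63945203 -6.14454271 19.32720801]
```

View pics/s9.png

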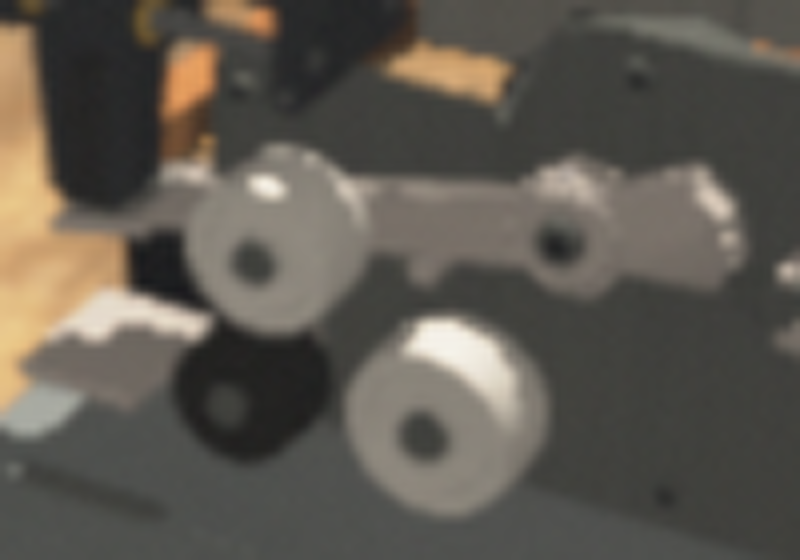

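View pics/s9full.png

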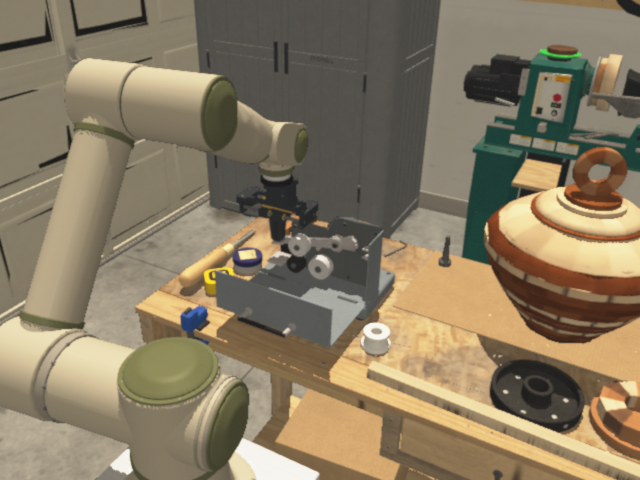

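The hub's rest position (325,295) matches the model for 0 rad. It is now at (322,373), against a predicted (322,373) for 0.52 rad, and the bar sits on its stop peg at (430,265). I'll ease the sideways load a little, firm up the push and check that it holds steady.

>>> jog_arm --increments '[0,-0.001,0.001,0,0,0,0,-0.002,0.002,0,0,0,0,-0.002,0.002,0,0,0,0,-0.002,0.002,0,0,0,0,-0.002,0.002,0,0,0,0,-0.002,0.002,0,0,0,0,-0.002,0.002,0,0,0,0,-0.002,0.002,0,0,0]'

```text
clock: 9.6
position: [0.6081, 0.2011, 0.1228]
eef_rot: [-0.0, 3.136, 0.0]
ft_force: [-8.2, -2.0, 24.4]
grip_width: 0.001
```

>>> jog_arm --increments '[0,0,0,0,0,0,0,0,0,0,0,0,0,0,0,0,0,0,0,0,0,0,0,0,0,0,0,0,0,0,0,0,0,0,0,0]'

```text
clock: 10.1
position: [0.6081, 0.2011, 0.1228]
eef_rot: [-0.0, 3.136, 0.0]
ft_force: [-7.4, -1.1, 23.7]
grip_width: 0.005
```

```bash
python3 - <<'E'
from h import *
s=ctrl.observe();print(s["clock"],s["position"],s["ft_force"])
for n in K:
    im=eyes.capture(n)[:,:,::-1]; cv2.imwrite(f"pics/{n}10.png",im)
a=cv2.imread("pics/scene10.png");cv2.imwrite("pics/s10.png",cv2.resize(a[165:295,225:385],None,fx=4.5,fy=4.5,interpolation=cv2.INTER_CUBIC))
E
```

```text
10.1 [0.60811573 0.20107245 0.12281524] [-7.40836422 -1.0881722  23.65085561]
```

View pics/s10.png

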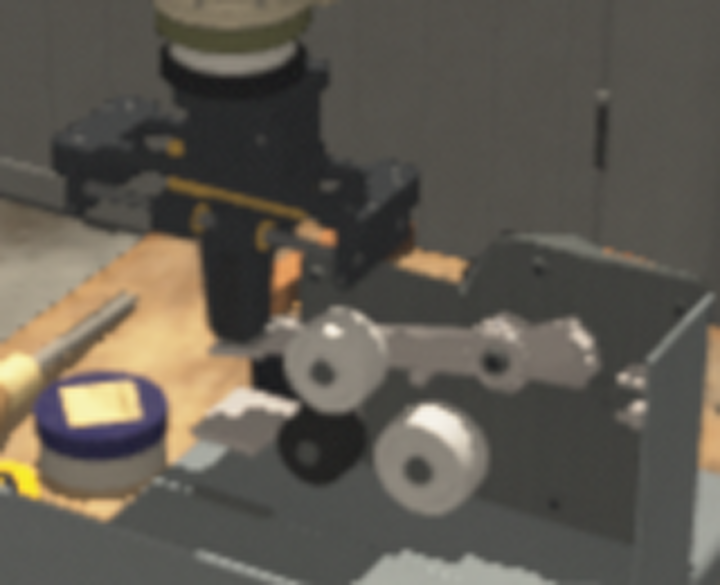

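View pics/top10.png

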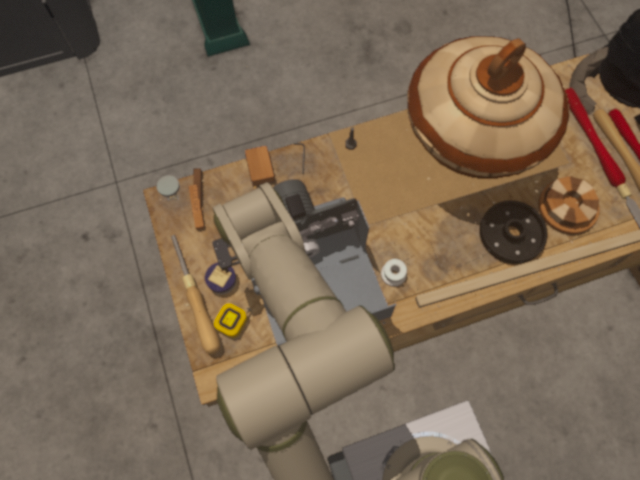

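The finger holds the plate on its stop, with a steady push of about 24 N. In the top view the tape (231,320), tin (221,278) and adapter (395,271) are where they started. I hand the job in.

```bash
python3 -c "
from workcell import ctrl
print(ctrl.close_job())"
```

```text
the job is handed in; nothing more can be done
None
```

The guard is fully open and the tensioner arm is at the bottom of its travel, with the fingers still pressing it there when I handed the job in at about 10 s. I hooked the guard's bar from behind with the shut fingers and pulled it past its balance point. It then sank open by itself, and I pressed the thumb plate down.

- **Guard:** it lies open with the hood standing up. The hood's top edge measured about x = 0.393, against about 0.39 expected.
- **Tensioner:** the idler hub's place in the image matches 0.52 rad, at the stop. The last click is at 0.42.
- **Push:** it held steady at about 24 N for half a second with the tip at z = 0.123, where the spring needs about 12 N. About 7 N of sideways load (along x) remained on the fingers.
- **Loose things:** the tape, tin and adapter are where they started in the top view.

No check failed or disagreed by more than a few millimetres.

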